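# Clip, stamp and release a tag plate in the serving-counter marking jig

## Robot

A 6-joint arm with a two-finger parallel gripper is mounted at the origin on the work surface. World frame = base frame: x ahead of the robot, y to its left, z up, the work surface at z = 0. Lengths are in m, angles in rad, forces in N, time in s.
With the tool pointing down it reaches from about 0.3 to 0.775 m from the base axis. Payload 14.6 kg.
Tool frame: the origin (TCP) lies at the centre of the arm's flange, where the gripper is bolted on; the fingertips stand 199 mm ahead of it and the grasp point (between the pads) lies ctrl.tcp_to_grasp ahead of it (ctrl.tcp_to_grasp is the distance from the TCP to the grasp point, in m); z points along the fingers, y is the line along which they close (so a half turn about z gives the same grasp; the last joint's range is limited). The gripper opens to 94 mm and grips with 3 to 60 N. Pads are 16 mm wide; open, the fingers measure 119 mm over their backs; the gripper's body (75 mm by 177 mm) begins 78 mm behind the grasp point.
Start: joints at [1.116, 0.3, 1.521, -0, 1.321, -0.067], TCP at [0.208, 0.509, 0.405] pointing down, gripper open.
Joint ranges: [-3.03, 3.03], [-0.79, 2.21], [0.23, 2.52], [-1.04, 4.18], [0, 3.07], [-2.55, 2.55]. Speed limits (rad/s): [2.22, 2.22, 2.57, 3.14, 3.14, 3.14].

## Interface

Orientations are given as [roll, pitch, yaw] about the fixed x, y, z axes, in that order (R = Rz(yaw) Ry(pitch) Rx(roll)).
In Python, from station import ctrl gives the robot as it stands. The module is installed in compiled form; this text tells all that it offers.
- The arm moves only by the shell command python3 -m jog 'ROWS' [OPENING] [FORCE]. ROWS is JSON, a list of rows, each a list of 6 numbers: the shift along the tool's x, y, z in cm, then the turn, a rotation vector about the tool's x, y, z in rad. In form: [[tx, ty, tz, ax, ay, az], ...]. A call has 1 to 8 rows; each row is the pose to reach, as a shift and turn from the pose commanded when the call began, along the tool's axes at that moment; what a row does not reach only later rows make up. A row lasts 1/10 s, in which the tool goes at most 50 mm and 8.59 degrees, less where a joint would pass 70% of its speed; a pose out of reach is approached as far as the arm can. A call with a gripper value outside its range is refused whole. OPENING is the opening in per cent of the stroke, from 0 (shut) to 100 (fully open), set as the call begins (- or left out, the last holds). The fingers move at their own pace and stop on an object; FORCE is the grip in N (left out, the last holds). Time passes only in rows, so rows that repeat a pose let the fingers close. It gives the time, the measured TCP pose, the force, the opening and the grip force at its end, in the units of the state.
- ctrl.get_obs(): the state, without advancing time (a new reading comes with each control period).
- ctrl.camera(name): name is "scene" or "top" or "wrist"; returns a dict with "img" (400x640x3 uint8, blue, green, red), "intrinsics" (3x3 intrinsics, pixels), "R" (3x3) and "t" (3): a world point X has camera coordinates R X + t. Camera axes: x right, y down, z forward; pixel columns grow to the right and rows downward; lengths in m; the calibration is good to about 2 mm. A picture is of the moment at which its call begins. There is no depth.
- ctrl.hand_in(): hands the job in; it is judged then, once.
The state is a dict: "time_s": time; "qpos": joint angles; "joint_vel": joint speeds; "tau": joint torques, N m; "ee_pos": TCP position; "eef_rot": TCP orientation; "force": force on the tool from outside, world axes, zero at the start; "moment": the same for the moment, N m; "grip_width": finger opening in m; "grip_force": force on a finger pad.
Only numpy, scipy, OpenCV 4.12 (cv2) and the standard library are available. Lean on these libraries where they do the work, as an engineer would, in place of code of your own. Each camera call takes 0.05 s, during which the arm holds its last target. There are 200 camera calls.

## Task

On the marking jig, swing the spring clip by its knob onto the loose tag plate until its heel has pushed the plate firmly home against the fence, gently, by feel: never force it once it is home. Leave the clip on the plate, press the stamp's cap down so that its foot bears firmly on the plate, and let it spring back up. Then swing the clip well clear of the plate again, leaving the plate flat on the stage, and let go; keep your fingers off the plate itself and leave the other things on the counter where they are.

Things in the scene. Friction and masses are not known exactly. Their poses are not given: they have to be found in the camera images.
- fixture: the marking jig: aluminium base plate 190 x 150 x 8 mm, screwed to the counter. Origin: at counter height under the stage's middle. In its frame (mm): base x -90..100, y -93..57; stage surface z 8; fence across the -y side, face near y -28 (see fence); stamp at x 0, y -10, on a bridge (top z 60) from a post at y -72; clip pivot at x 70, y 32. All of it is lower than 83 mm
- plate: the tag plate: loose bare steel, 80 x 56 x 5 mm, about 0.17 kg, lying flat on the stage, long side along the jig's x, not yet against the fence (gap some 3 to 27 mm, a little askew). Origin: middle of its underside
- fence: the fence: steel bar 74 mm long (along the jig's x), top 18 mm above the counter, on a screwed foot at the stage's -y side. The bar has been set anew by up to 8 mm either way along the jig's y, which this pose does not show: feel for it. It does not yield to normal forces. Origin: same as the jig's
- clip: the spring clip: flat steel arm 130 x 16 x 3 mm, top 22 mm above the counter, on a vertical pivot screw. Origin: on the pivot axis at counter height; the arm runs along its own +y. At y = 70 mm the heel, a vertical 8 mm pin under the arm (down to 9.5 mm above the counter), butts the plate's long edge. Pivot stiff: 1 N at the knob moves it, and it stays where left
- knob (a point): middle of the clip's knob: an upright dark steel cylinder 14 mm in diameter, 30 mm tall (22 to 52 mm above the counter), 125 mm from the pivot axis; push it or take it from above to swing the clip. Through the lever the heel presses 1.8 times as hard as the knob is pushed: 4 to 8 N here, square to the arm, seats the plate firmly, over 10 N is too much
- pivot (a point): the clip's pivot axis, at the top of the arm (22 mm above the counter)
- toe (a point): underside of the clip's toe tip, 70 mm along the arm and 17 mm to the side that leads when swinging on. The toe sits on a spring leaf, rides up over the plate's edge by itself (1.5 mm, a bump of some 2 N) and then presses the plate down with about 3 N
- swing (a joint): angle of the clip about its pivot, rad: 0 = arm square to the fence, along the jig's +y, clear of the plate; grows counterclockwise seen from above as it swings on; about pi/2 (arm along the jig's -x) when the heel has pushed the plate home on the fence, 0.12 more or less with the fence's setting. Starts at -0.1 to 0.5; range -0.2 to 1.8
- stamp_top (a point): middle of the top of the stamp's round black cap (30 mm in diameter, 82 mm above the counter when up); pressed straight down
- plunger (a joint): travel of the stamp, m: 0 = up, grows downwards; its 18 mm rubber foot meets the tag plate at 0.012. A light spring (about 1 N at the top, 2 N at the plate) returns it when released
- stamp: the stamp: cap, rod and rubber foot that slide together up and down; origin on its axis at counter height when up
- shaker: bystander: glass salt shaker, 34 mm wide, 55 mm tall; origin middle of its underside
- tray: bystander: grey tray 100 x 75 x 22 mm with spare tag plates; origin middle of its underside
- driver: bystander: small screwdriver 130 mm long lying on the counter
- can: bystander: flat food can 84 mm wide, 60 mm tall; origin middle of its underside
- can2: bystander: second food can, like the first
- mug: bystander: white mug 80 mm wide, 90 mm tall; origin middle of its underside
- cups: bystander: stack of paper cups 76 mm wide, 157 mm tall; origin middle of its underside
- cutter: bystander: pizza wheel lying flat, about 220 mm long
- stage (a point): middle of the stage surface (8 mm above the counter), straight above the jig's origin
Things that resemble listed ones, but are neither listed nor needed, are in the scene too. What is meant by the plate is not red, and is the larger of those in its own colour.

How it is judged:
On the way, in this order (a step that is already met when the one before it is completed fails the run):
1. the clip's toe is over the plate and its heel presses the plate home on the fence (more than 3 N on the fence) (y of toe in the frame of plate between -0.028 and 0.022 m and x of toe in the frame of plate between -0.035 and 0.035 m and contact force between clip and plate above 3 N and contact force between plate and fence above 3 N), for 0.2 s.
2. with the clip on the plate, the stamp's foot bears on the plate (more than 1.5 N) (y of toe in the frame of plate between -0.028 and 0.022 m and x of toe in the frame of plate between -0.035 and 0.035 m and contact force between stamp and plate above 1.5 N), for 0.2 s.
At the end, for the whole second after the job is handed in: the clip is swung clear (joint below 1.15 rad, not touching the plate), the stamp is back up (within 2 mm), and the tag plate lies flat and still on the stage, its middle within 16 mm of the stage's middle and square to the jig within 0.1 rad (value of joint swing below 1.15 rad and value of joint plunger below 0.002 m and horizontal distance between plate and stage below 0.016 m and angle between the x axis of plate and the x axis of fixture, either way round below 0.1 rad and angle between plate's own z axis and vertical below 0.05 rad and linear speed of plate below 0.01 m/s and contact force between clip and plate below 0.1 N).
It fails at once if the clip presses the plate with more than 25 N (contact force between clip and plate above 25 N).
It fails at once if the stamp presses the plate with more than 25 N (contact force between stamp and plate above 25 N).
It fails at once if the fingers touch the tag plate (contact force between the fingers and plate above 0.5 N).
It fails at once if a bystander on the counter is moved (30 mm for the screwdriver and the pizza wheel, 20 mm for the others) (distance of any of shaker, tray, can, can2, mug, cups from where it was at the start of the episode above 0.02 m or distance of any of driver, cutter from where it was at the start of the episode above 0.03 m).
It also fails if it takes over 72 s, if anything falls off the work surface, if the arm or the gripper's body presses on something with over 40 N, if the wrist force passes 120 N, or if a joint passes its speed limit or range.

## Working session

There is one attempt and no reset: what is moved stays moved. The work goes in short steps, Python scripts to look and compute and a shell command to move; the robot and the scene stay as the last step left them, time stands still between calls to the robot, and variables do not carry over. Pictures are saved under pics/ and viewed, at most 10 in all, crops included, and the job is handed in when it is done.

```bash
mkdir -p pics
cat > h.py <<'E'
from station import ctrl
import numpy as np, cv2
def cam(n):
    c=ctrl.camera(n); c={k:(np.array(v)) for k,v in c.items()}; return c
def pix2w(c,u,v,z):
    K,R,t=c["intrinsics"],c["R"],c["t"].ravel()
    d=R.T@np.linalg.inv(K)@np.array([u,v,1.]); o=-R.T@t
    return o+d*(z-o[2])/d[2]
def proj(c,X):
    p=c["intrinsics"]@(c["R"]@np.array(X)+c["t"].ravel()); return p[:2]/p[2]
E
python3 - <<'E'
from h import *
for n in("top","scene"):
    c=cam(n); cv2.imwrite(f"pics/{n}.png",c["img"]); np.savez(f"{n}.npz",**c); print(n,-c["R"].T@c["t"].ravel())
print(ctrl.get_obs(),ctrl.tcp_to_grasp)
E
```

```text
top [ 0.44279993 -0.01317748  1.35945398]
scene [ 1.23845015 -0.70492725  0.89320182]
{'time_s': 0.1, 'qpos': array([ 1.11639427e+00,  3.00409690e-01,  1.52151360e+00, -1.00867357e-05,
        1.32067837e+00, -6.65900665e-02]), 'joint_vel': array([-0.00156331, -0.00265639, -0.0017252 ,  0.00031224, -0.00074829,
       -0.00096448]), 'tau': array([ 7.45612579e-04, -5.32637680e+01, -3.53290915e+01,  7.08927191e-02,
        2.34624505e-02, -7.13372401e-05]), 'ee_pos': array([0.20797632, 0.50913226, 0.40414845]), 'eef_rot': array([-3.14058524e+00, -5.73912421e-05,  2.75378313e+00]), 'force': array([ 0.00463981, -0.0588802 , -0.31140262]), 'moment': array([0.043971  , 0.05711744, 0.01453123]), 'grip_force': 0.0, 'grip_width': 0.09385211867336694} 0.1804
```

View pics/top.png

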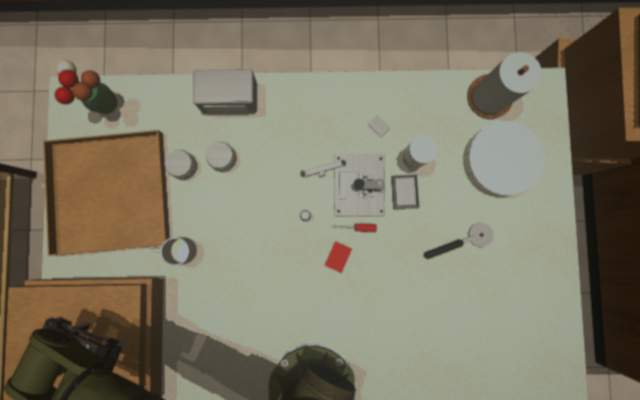

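View pics/scene.png

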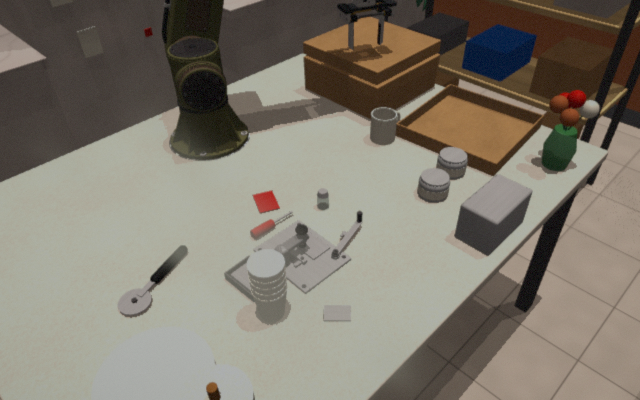

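The top view shows the jig at about (360,185), the clip running from its pivot near (343,162) to its knob near (304,174), the stamp cap near (358,185) and the robot at the bottom. The plate candidates are the red one (338,257), a small grey one (378,126), spares in the tray (405,192) and the grey one on the jig (346,186). The one on the jig fits: it isn't red, it's the larger grey one, and it lies on the stage. I'll confirm with a crop.

Run:
```python
from h import *
c=dict(np.load("top.npz")); s=dict(np.load("scene.npz"))
a=cv2.resize(c["img"][140:235,290:425],None,fx=5.8,fy=5.8,interpolation=cv2.INTER_CUBIC)
cv2.imwrite("pics/topc.png",np.clip(a.astype(float)*1.1,0,255))
for n,u,v,z in [("jig",360,185,.008),("knob",304,174,.05),("piv",343,163,.022),("cap",358,185,.082),("cups",421,150,.157),("shaker",305,215,.055)]: print(n,pix2w(c,u,v,z))
```

```text
jig [ 0.5919353  -0.15576869  0.008     ]
knob [0.62230178 0.01125173 0.05      ]
piv [ 0.65735319 -0.10522718  0.022     ]
cap [ 0.58386364 -0.14227809  0.082     ]
cups [ 0.66762868 -0.30693988  0.157     ]
shaker [0.5024046  0.01002888 0.055     ][ WARN:0@0.093] global loadsave.cpp:1063 imwrite_ Unsupported depth image for selected encoder is fallbacked to CV_8U.
```

View pics/topc.png

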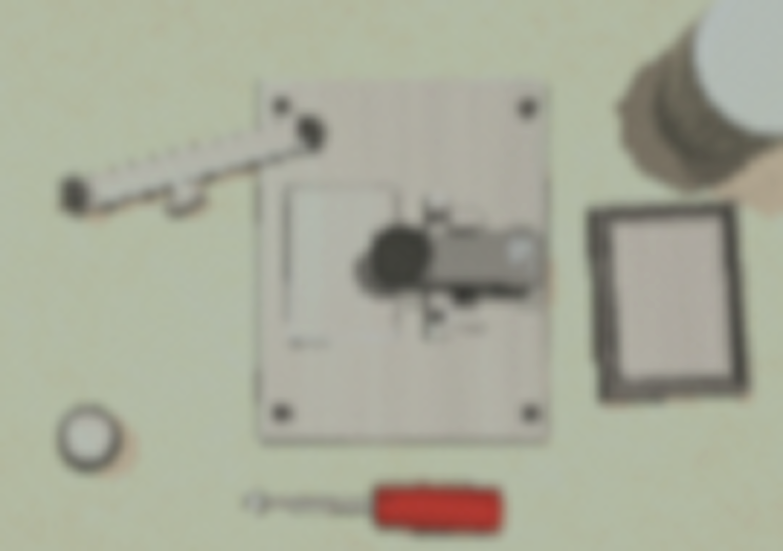

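The crop confirms it: the grey plate on the jig spans crop x 288–398, y 187–330. The clip pivot is at crop (312,133), the knob at (75,195), the toe at (185,200), the cap at (402,258) and the fence at x≈428. Jig x and y run roughly along world x and y. I'll move above the knob and refine with the wrist camera.

```bash
cat >> h.py <<'E'
from scipy.spatial.transform import Rotation as Ro
def go(p,ang=None):
    """shift (cm) and turn in tool axes to TCP p with closing axis at angle ang"""
    o=ctrl.get_obs(); R=Ro.from_euler("xyz",o["eef_rot"])
    d=R.inv().apply(np.array(p)-o["ee_pos"])*100
    y=R.as_matrix()[:,1]; a=np.arctan2(y[1],y[0])
    da=0 if ang is None else (ang-a+np.pi/2)%np.pi-np.pi/2
    T=Ro.from_euler("xyz",[np.pi,0,(a+da)+np.pi/2])
    print("pos",o["ee_pos"].round(4),"ang",a.round(3),"shift",d.round(2),"turn",(R.inv()*T).as_rotvec().round(3),"F",o["force"].round(2),"t",o["time_s"])
E
python3 - <<'E'
from h import *
go([.60,-.02,.40],.3)
E
```

```text
pos [0.208  0.5091 0.4041] ang 1.183 shift [-56.3  -34.16   0.45] turn [-0.001  0.     0.883] F [ 0.   -0.06 -0.31] t 0.1
```

```bash
python3 -m jog '[[-5,-3,0,0,0,0.1],[-10,-6,0,0,0,0.2],[-14,-8.5,0,0,0,0.3],[-18,-11,0,0,0,0.4],[-22,-13.5,0,0,0,0.5],[-26,-16,0,0,0,0.6],[-30,-18,0,0,0,0.7],[-34,-20.5,0,0,0,0.7]]'
python3 - <<'E'
from h import *
go([.60,-.02,.40],.3)
E
```

```text
time_s: 0.9
ee_pos: [0.4462, 0.1889, 0.4046]
eef_rot: [-3.142, -0.0, 2.05]
force: [-0.1, 1.1, 1.0]
grip_width: 0.0942
grip_force: 0.0
pos [0.4462 0.1889 0.4046] ang 0.479 shift [-25.62   4.02   0.46] turn [-0.    -0.     0.179] F [-0.07  1.09  0.96] t 0.9
```

```bash
python3 -m jog '[[-4,0.6,0,0,0,0.05],[-8,1.2,0,0,0,0.1],[-12,1.9,0,0,0,0.18],[-16,2.5,0,0,0,0.18],[-20,3.1,0,0,0,0.18],[-25,3.9,0,0,0,0.18],[-25,3.9,0,0,0,0.18],[-25,3.9,0,0,0,0.18]]' 45
python3 - <<'E'
from h import *
go([.60,-.02,.40],.3)
c=cam("wrist"); np.savez("w1.npz",**c); print(-c["R"].T@c["t"].ravel())
cv2.imwrite("pics/w1.png",c["img"])
E
```

```text
time_s: 1.7
ee_pos: [0.596, -0.0131, 0.4037]
eef_rot: [-3.14, -0.001, 1.872]
force: [-0.7, 0.4, -1.3]
grip_width: 0.0423
grip_force: 0.0
pos [ 0.596  -0.0131  0.4037] ang 0.301 shift [-0.77  0.17  0.37] turn [-0.001 -0.001  0.001] F [-0.72  0.43 -1.25] t 1.7
[0.57428585 0.05416895 0.38463918]
```

View pics/w1.png

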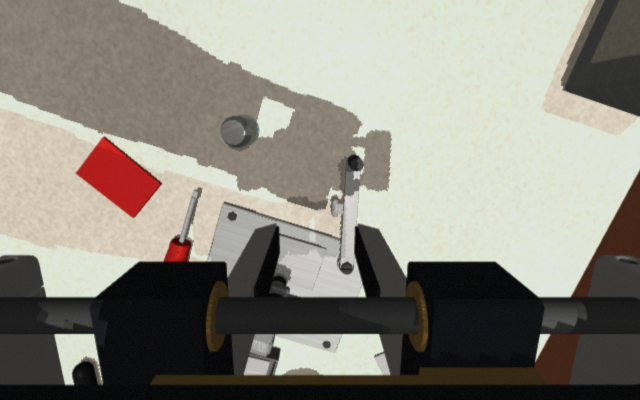

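The wrist view shows the knob top at about (356,162), the pivot screw at (346,267), the jig corner at (224,204) and the plate at about (300,250). I'll enlarge it.

Run:
```python
from h import *
c=dict(np.load("w1.npz"))
cv2.imwrite("pics/w1c.png",cv2.resize(c["img"][140:290,215:400],None,fx=4,fy=4,interpolation=cv2.INTER_CUBIC))
K=pix2w(c,356,162,.052);P=pix2w(c,346,267,.022)
print(K,P,np.hypot(*(K-P)[:2]),np.arctan2(-(K-P)[0],(K-P)[1]), pix2w(c,224,204,.008))
t=dict(np.load("top.npz")); f=lambda x,y,z:pix2w(t,290+x/5.8,140+y/5.8,z).round(4)
print("top",f(75,194,.052),f(312,133,.024),"cap",f(402,258,.082),"corners",f(258,440,.008),f(258,85,.008),f(548,440,.008))
```

```text
[0.62473174 0.02206849 0.052     ] [ 0.65803907 -0.10094697  0.022     ] 0.12744480917875275 0.26441753168148435 [ 0.50120576 -0.07395146  0.008     ]
top [0.6237 0.0143 0.052 ] [ 0.6572 -0.1075  0.024 ] cap [ 0.5853 -0.146   0.082 ] corners [ 0.5005 -0.0771  0.008 ] [ 0.6855 -0.081   0.008 ] [ 0.498  -0.2265  0.008 ]
```

View pics/w1c.png

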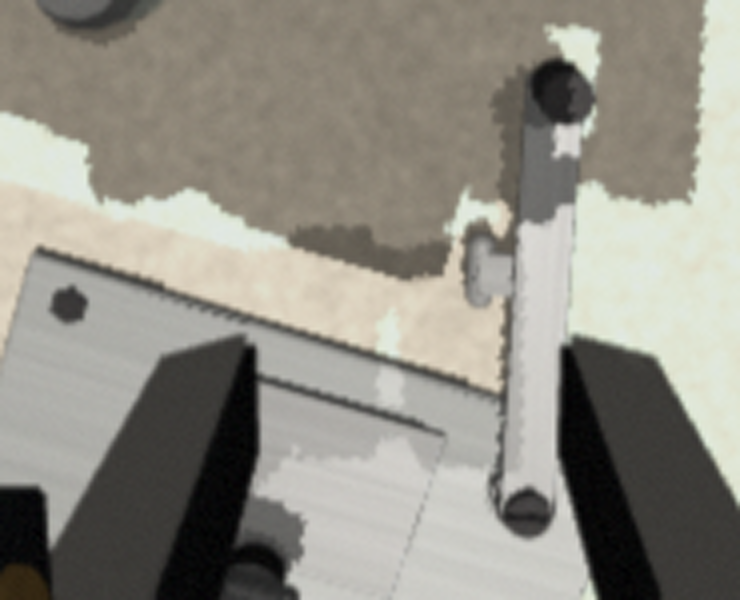

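The knob is confirmed at crop (562,92). The two cameras agree within a few mm: knob ≈ (0.624, 0.017), pivot ≈ (0.6575, -0.1045), swing ≈ 0.27.

Run:
```python
from h import *
go([.6245,.017,.231],.27)
```

```text
pos [ 0.5957 -0.0122  0.4042] ang 0.303 shift [ 1.92  3.64 17.31] turn [-0.001 -0.001  0.033] F [ 0.51 -0.27  0.13] t 1.75
```

```bash
python3 -m jog '[[1.9,3.6,0,0,0,0.03],[1.9,3.6,4,0,0,0.03],[1.9,3.6,8,0,0,0.03],[1.9,3.6,11,0,0,0.03],[1.9,3.6,13,0,0,0.03],[1.9,3.6,13,0,0,0.03],[1.9,3.6,13,0,0,0.03]]'
python3 - <<'E'
from h import *
go([.6245,.017,.231],.27)
c=cam("wrist"); np.savez("w2.npz",**c)
cv2.imwrite("pics/w2.png",c["img"])
E
```

```text
time_s: 2.45
ee_pos: [0.6244, 0.0173, 0.2757]
eef_rot: [3.141, 0.0, 1.845]
force: [-0.0, 0.0, 0.7]
grip_width: 0.0424
grip_force: 0.0
pos [0.6244 0.0173 0.2757] ang 0.274 shift [-0.03 -0.    4.47] turn [0.001 0.    0.004] F [-0.03  0.03  0.68] t 2.45
```

View pics/w2.png

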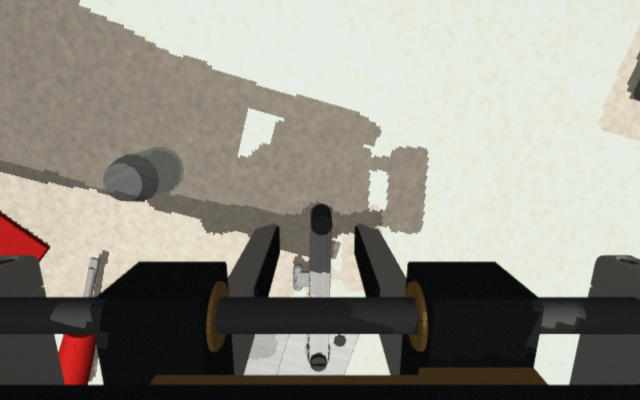

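The knob top sits at about (321,214), centred between the fingers. I'll compute its radial position.

Run:
```python
from h import *
c=dict(np.load("w2.npz"))
print(pix2w(c,321,213,.052),pix2w(c,318,361,.024))
for z in (.0757,.0953): print(proj(c,[.6244,.0173,z]))
```

```text
[0.62375596 0.02750182 0.052     ] [ 0.65823656 -0.10092036  0.024     ]
[317.74454485 241.56358861]
[317.89297827 255.5257337 ]
```

The dark blob is the knob's side plus its top. The top disc is the lower part, near (321,225), so the knob is at y≈0.018 and lies under the tool. Descending.

```bash
python3 -m jog '[[0,0,2,0,0,0],[0,0,3.5,0,0,0],[0,0,4.5,0,0,0],[0,0,4.5,0,0,0]]' && python3 -m jog '[[0,0,0,0,0,0],[0,0,0,0,0,0],[0,0,0,0,0,0],[0,0,0,0,0,0]]' 22 3
python3 - <<'E'
from h import *
c=dict(np.load("w2.npz"))
print(pix2w(c,321,225,.052))
P=np.array([.658,-.1035])
for th in np.arange(.27,1.75,.13): print(th.round(2),(P+.125*np.array([-np.sin(th),np.cos(th)])).round(4))
E
```

```text
time_s: 2.9
ee_pos: [0.6243, 0.0165, 0.2286]
eef_rot: [-3.14, -0.001, 1.844]
force: [-0.9, -0.0, 1.3]
grip_width: 0.0425
grip_force: 0.0
time_s: 3.3
ee_pos: [0.6246, 0.0164, 0.2301]
eef_rot: [3.141, 0.0, 1.844]
force: [0.3, 0.2, -0.2]
grip_width: 0.0209
grip_force: 0.0
[0.62594701 0.019817   0.052     ]
0.27 [0.6247 0.017 ]
0.4 [0.6093 0.0116]
0.53 [0.5948 0.0044]
0.66 [ 0.5814 -0.0048]
0.79 [ 0.5692 -0.0155]
0.92 [ 0.5585 -0.0278]
1.05 [ 0.5496 -0.0413]
1.18 [ 0.5424 -0.0559]
1.31 [ 0.5372 -0.0713]
1.44 [ 0.5341 -0.0872]
1.57 [ 0.533  -0.1034]
1.7 [ 0.534  -0.1196]
```

```bash
python3 -m jog '[[-0.03,-0.81,0,0,0,-0.065],[-0.1,-1.62,0,0,0,-0.13],[-0.24,-2.42,0,0,0,-0.195],[-0.42,-3.21,0,0,0,-0.26],[-0.65,-3.99,0,0,0,-0.325],[-0.94,-4.75,0,0,0,-0.39],[-1.27,-5.49,0,0,0,-0.455],[-1.65,-6.21,0,0,0,-0.52]]'
python3 - <<'E'
from h import *
go([.5692,-.0155,.231],.79)
t=dict(np.load("top.npz")); f=lambda x,y,z:pix2w(t,290+x/5.8,140+y/5.8,z).round(4)
print(f(288,190,.013),f(290,328,.013),f(398,187,.013),f(398,330,.013),"fence",f(428,200,.018),f(428,320,.018))
E
```

```text
time_s: 4.1
ee_pos: [0.5691, -0.0164, 0.23]
eef_rot: [3.141, 0.001, 2.367]
force: [0.9, -0.4, 1.1]
grip_width: 0.021
grip_force: 0.5
pos [ 0.5691 -0.0164  0.23  ] ang 0.796 shift [ 0.05  0.07 -0.1 ] turn [0.001 0.001 0.006] F [ 0.94 -0.35  1.08] t 4.1
[ 0.6294 -0.0951  0.013 ] [ 0.5577 -0.0946  0.013 ] [ 0.63   -0.1521  0.013 ] [ 0.5557 -0.1502  0.013 ] fence [ 0.6223 -0.1669  0.018 ] [ 0.5602 -0.1652  0.018 ]
```

```bash
python3 -m jog '[[-0.02,-0.6,0,0,0,-0.05],[-0.06,-1.2,0,0,0,-0.1],[-0.14,-1.87,0,0,0,-0.15],[-0.25,-2.48,0,0,0,-0.2],[-0.39,-3.09,0,0,0,-0.25],[-0.56,-3.69,0,0,0,-0.3],[-0.56,-3.69,0,0,0,-0.3]]'
python3 - <<'E'
from h import *
go([.5450,-.0498,.231],1.10)
E
```

```text
time_s: 4.8
ee_pos: [0.5472, -0.0469, 0.2299]
eef_rot: [3.141, 0.0, 2.664]
force: [0.2, 0.2, 0.0]
grip_width: 0.0202
grip_force: 0.0
pos [ 0.5472 -0.0469  0.2299] ang 1.093 shift [ 0.06 -0.36 -0.11] turn [ 0.     0.    -0.007] F [0.18 0.23 0.  ] t 4.8
```

```bash
python3 -m jog '[[-0.01,-0.35,0,0,0,-0.03],[-0.02,-0.7,0,0,0,-0.05],[-0.04,-1.0,0,0,0,-0.08],[-0.07,-1.35,0,0,0,-0.11],[-0.12,-1.7,0,0,0,-0.14],[-0.17,-2.05,0,0,0,-0.17],[-0.23,-2.4,0,0,0,-0.2]]'
python3 - <<'E'
from h import *
go([.5372,-.0713,.231],1.31)
E
```

```text
time_s: 5.5
ee_pos: [0.5385, -0.0688, 0.2299]
eef_rot: [3.141, 0.001, 2.864]
force: [2.4, 0.9, -0.5]
grip_width: 0.0206
grip_force: 1.0
pos [ 0.5385 -0.0688  0.2299] ang 1.293 shift [ 0.05 -0.27 -0.11] turn [ 0.     0.001 -0.017] F [ 2.41  0.87 -0.53] t 5.5
```

```bash
python3 -m jog '[[0,-0.2,0,0,0,-0.015],[-0.01,-0.4,0,0,0,-0.03],[-0.02,-0.6,0,0,0,-0.05],[-0.03,-0.8,0,0,0,-0.065],[-0.04,-1.0,0,0,0,-0.08],[-0.06,-1.2,0,0,0,-0.1]]'; python3 -m jog '[[0,-0.1,0,0,0,-0.01],[-0.01,-0.2,0,0,0,-0.02],[-0.01,-0.3,0,0,0,-0.025],[-0.01,-0.4,0,0,0,-0.03],[-0.02,-0.5,0,0,0,-0.04]]'
python3 - <<'E'
from h import *
go([.533,-.1034,.231],1.57)
E
```

```text
time_s: 6.1
ee_pos: [0.5355, -0.0807, 0.2296]
eef_rot: [-3.142, -0.0, 2.965]
force: [0.7, 1.7, 1.1]
grip_width: 0.0206
grip_force: 0.9
time_s: 6.6
ee_pos: [0.5348, -0.0855, 0.2296]
eef_rot: [3.142, -0.0, 3.004]
force: [0.6, 0.6, 1.3]
grip_width: 0.0203
grip_force: 0.9
pos [ 0.5348 -0.0855  0.2296] ang 1.434 shift [-0.06 -1.79 -0.14] turn [ 0.    -0.    -0.136] F [0.55 0.64 1.28] t 6.6
```

```bash
python3 -m jog '[[0,-0.1,0,0,0,-0.01],[-0.01,-0.2,0,0,0,-0.02],[-0.01,-0.3,0,0,0,-0.025],[-0.01,-0.4,0,0,0,-0.03],[-0.01,-0.5,0,0,0,-0.04]]'; python3 -m jog '[[0,-0.08,0,0,0,-0.006],[0,-0.16,0,0,0,-0.012],[0,-0.24,0,0,0,-0.02],[0,-0.32,0,0,0,-0.025]]'
```

```text
time_s: 7.1
ee_pos: [0.5343, -0.0905, 0.2296]
eef_rot: [3.142, -0.0, 3.044]
force: [-1.0, 1.4, 0.6]
grip_width: 0.021
grip_force: 0.9
time_s: 7.5
ee_pos: [0.534, -0.0937, 0.2296]
eef_rot: [-3.142, -0.0, 3.069]
force: [-0.7, 1.1, -0.4]
grip_width: 0.0205
grip_force: 0.9
```

```bash
python3 -m jog '[[0,-0.08,0,0,0,-0.006],[0,-0.16,0,0,0,-0.012],[0,-0.24,0,0,0,-0.02],[0,-0.32,0,0,0,-0.025]]'
```

```text
time_s: 7.9
ee_pos: [0.5338, -0.0969, 0.2296]
eef_rot: [-3.142, -0.0, 3.094]
force: [-1.2, 1.3, -0.0]
grip_width: 0.0209
grip_force: 0.9
```

```bash
python3 -m jog '[[0,-0.06,0,0,0,-0.005],[0,-0.12,0,0,0,-0.01],[0,-0.18,0,0,0,-0.015],[0,-0.24,0,0,0,-0.02],[0,-0.3,0,0,0,-0.025]]'
```

```text
time_s: 8.4
ee_pos: [0.5336, -0.0999, 0.2297]
eef_rot: [-3.142, 0.0, 3.119]
force: [1.0, 1.2, -0.7]
grip_width: 0.0207
grip_force: 0.8
```

```bash
python3 -m jog '[[0,-0.06,0,0,0,-0.005],[0,-0.12,0,0,0,-0.01],[0,-0.18,0,0,0,-0.015]]'
```

```text
time_s: 8.7
ee_pos: [0.5336, -0.1017, 0.2296]
eef_rot: [3.142, 0.0, 3.134]
force: [0.8, 1.5, -1.3]
grip_width: 0.0202
grip_force: 0.8
```

```bash
python3 -m jog '[[0,-0.05,0,0,0,-0.004],[0,-0.1,0,0,0,-0.008],[0,-0.15,0,0,0,-0.012]]'
```

```text
time_s: 9.0
ee_pos: [0.5336, -0.1032, 0.2296]
eef_rot: [-3.142, 0.0, -3.137]
force: [1.6, 0.9, -1.0]
grip_width: 0.0207
grip_force: 0.8
```

```bash
python3 -m jog '[[0,-0.05,0,0,0,-0.004],[0,-0.1,0,0,0,-0.008],[0,-0.15,0,0,0,-0.012]]'
```

```text
time_s: 9.3
ee_pos: [0.5336, -0.1046, 0.2297]
eef_rot: [3.142, 0.0, -3.125]
force: [0.7, 2.8, -1.2]
grip_width: 0.0208
grip_force: 1.4
```

```bash
python3 -m jog '[[0,-0.05,0,0,0,-0.004],[0,-0.1,0,0,0,-0.008],[0,-0.15,0,0,0,-0.012]]'
```

```text
time_s: 9.6
ee_pos: [0.5336, -0.1059, 0.2297]
eef_rot: [3.141, 0.0, -3.113]
force: [2.1, 5.1, -0.7]
grip_width: 0.0209
grip_force: 3.0
```

Run:
```python
from h import *
c=cam("top"); np.savez("t2.npz",**c)
cv2.imwrite("pics/t2c.png",cv2.resize(c["img"][140:235,290:425],None,fx=5.8,fy=5.8,interpolation=cv2.INTER_CUBIC))
```

```text
(no output)
```

View pics/t2c.png

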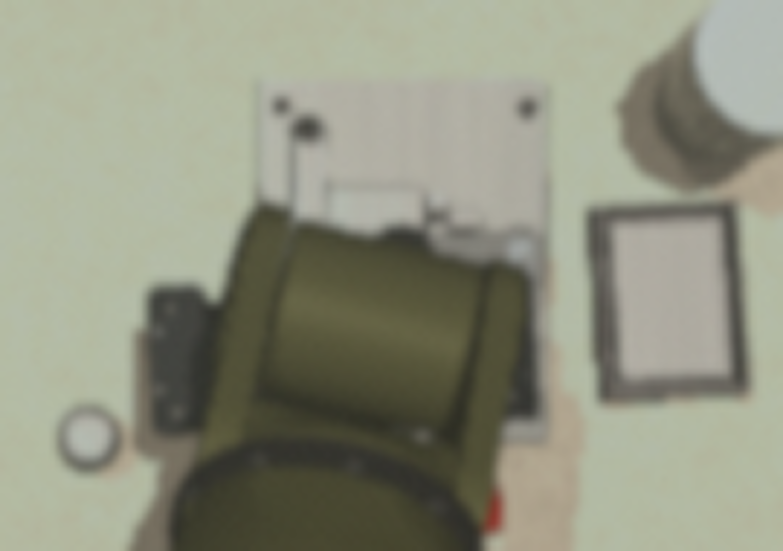

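The plate has moved from crop x 398 to 428, right up to the fence, and the knob force is rising (5 N). One last gentle squeeze, then hold.

```bash
python3 -m jog '[[0,-0.03,0,0,0,-0.002],[0,-0.06,0,0,0,-0.004],[0,-0.06,0,0,0,-0.004]]'
```

```text
time_s: 9.95
ee_pos: [0.5337, -0.1065, 0.2296]
eef_rot: [3.141, 0.0, -3.109]
force: [2.2, 5.8, -1.3]
grip_width: 0.0218
grip_force: 3.0
```

```bash
python3 -m jog '[[0,-0.03,0,0,0,0],[0,-0.04,0,0,0,0],[0,-0.04,0,0,0,0],[0,-0.04,0,0,0,0],[0,-0.04,0,0,0,0]]'
```

```text
time_s: 10.45
ee_pos: [0.5337, -0.1068, 0.2296]
eef_rot: [3.141, 0.0, -3.109]
force: [2.4, 6.0, -1.1]
grip_width: 0.0226
grip_force: 3.0
```

The fence reading is firm: 6 N at the knob, about 9 N at the heel, held for 0.8 s. Next I'll back off, lift, close the fingers and go over the stamp cap.

```bash
python3 -m jog '[[0,0.2,0,0,0,0],[0,0.45,0,0,0,0],[0,0.45,0,0,0,0],[0,0.45,-2,0,0,0],[0,0.45,-5,0,0,0],[0,0.45,-8,0,0,0],[0,0.45,-8,0,0,0]]' 35
python3 - <<'E'
from h import *
go([.5865,-.145,.30],1.57)
E
```

```text
time_s: 11.15
ee_pos: [0.534, -0.1028, 0.3135]
eef_rot: [-3.14, 0.006, -3.109]
force: [0.3, 0.5, -0.2]
grip_width: 0.0331
grip_force: 0.0
pos [ 0.534  -0.1028  0.3135] ang 1.603 shift [-5.11 -4.38  1.39] turn [-0.002  0.006  0.033] F [ 0.3   0.54 -0.18] t 11.15
```

```bash
python3 -m jog '[[-1.5,-1.3,0,0,0,0.03],[-3,-2.6,0,0,0,0.03],[-4.5,-3.9,0,0,0,0.03],[-5.1,-4.4,0,0,0,0.03],[-5.1,-4.4,0,0,0,0.03],[-5.1,-4.4,0,0,0,0.03]]' 0
python3 - <<'E'
from h import *
go([.5865,-.145,.283],1.57)
c=cam("wrist"); np.savez("w3.npz",**c)
cv2.imwrite("pics/w3.png",c["img"])
E
```

```text
time_s: 11.75
ee_pos: [0.5855, -0.1446, 0.3091]
eef_rot: [3.141, -0.001, -3.139]
force: [-0.2, -0.1, -0.4]
grip_width: 0.0005
grip_force: 0.0
pos [ 0.5855 -0.1446  0.3091] ang 1.573 shift [-0.11 -0.04  2.61] turn [ 0.    -0.001  0.003] F [-0.24 -0.14 -0.42] t 11.75
```

View pics/w3.png

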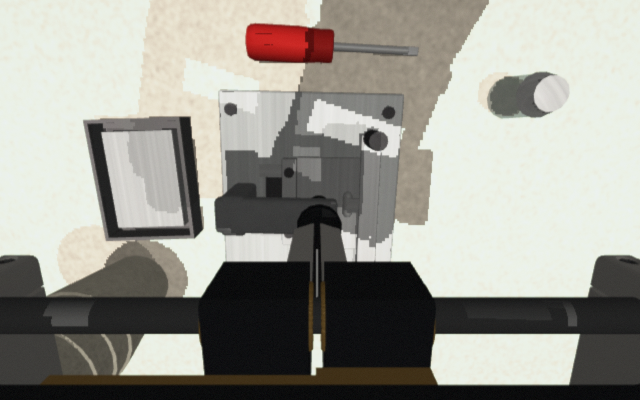

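The cap's near rim is at about (319,205), in line with the closed fingers at column 317. The clip arm lies on the plate, with its knob at (375,140) and toe at (348,205).

Run:
```python
from h import *
c=dict(np.load("w3.npz"))
print("near rim",pix2w(c,319,205,.082),"sides",pix2w(c,298,217,.082),pix2w(c,341,217,.082))
```

```text
near rim [ 0.57159421 -0.14124315  0.082     ] sides [ 0.57965812 -0.15477249  0.082     ] [ 0.57957908 -0.12699671  0.082     ]
```

```bash
python3 -m jog '[[-0.1,0.1,1,0,0,0],[-0.1,0.1,2,0,0,0],[-0.1,0.1,2.5,0,0,0],[-0.1,0.1,2.5,0,0,0]]'; python3 -m jog '[[0,0,0.2,0,0,0],[0,0,0.4,0,0,0],[0,0,0.6,0,0,0],[0,0,0.8,0,0,0]]';  python3 -m jog '[[0,0,0.1,0,0,0],[0,0,0.2,0,0,0],[0,0,0.2,0,0,0]]'
```

```text
time_s: 12.2
ee_pos: [0.5867, -0.1438, 0.2834]
eef_rot: [3.141, -0.002, -3.139]
force: [0.3, -0.1, -0.6]
grip_width: 0.0003
grip_force: 0.0
time_s: 12.6
ee_pos: [0.5869, -0.144, 0.2768]
eef_rot: [-3.141, 0.001, -3.139]
force: [0.1, -0.3, 1.7]
grip_width: 0.0001
grip_force: 0.7
time_s: 12.9
ee_pos: [0.5869, -0.144, 0.2746]
eef_rot: [-3.142, 0.0, -3.139]
force: [1.6, -0.6, 1.7]
grip_width: 0.0005
grip_force: 0.8
```

```bash
python3 -m jog '[[0,0,0.1,0,0,0],[0,0,0.2,0,0,0],[0,0,0.3,0,0,0],[0,0,0.4,0,0,0],[0,0,0.4,0,0,0]]'
```

```text
time_s: 13.4
ee_pos: [0.5869, -0.144, 0.2706]
eef_rot: [-3.142, 0.0, -3.139]
force: [1.9, -1.0, 1.6]
grip_width: 0.0003
grip_force: 1.1
```

```bash
python3 -m jog '[[0,0,0.05,0,0,0],[0,0,0.1,0,0,0],[0,0,0.1,0,0,0]]'
```

```text
time_s: 13.7
ee_pos: [0.5869, -0.144, 0.2696]
eef_rot: [-3.142, 0.0, -3.139]
force: [1.6, -0.5, 1.5]
grip_width: 0.0005
grip_force: 1.1
```

```bash
python3 -m jog '[[0,0,0.05,0,0,0],[0,0,0.05,0,0,0]]'
```

```text
time_s: 13.9
ee_pos: [0.5869, -0.144, 0.2695]
eef_rot: [-3.142, 0.0, -3.139]
force: [0.3, 0.8, 5.3]
grip_width: 0.0005
grip_force: 2.7
```

```bash
python3 -m jog '[[0,0,0.02,0,0,0],[0,0,0.02,0,0,0]]'
```

```text
time_s: 14.1
ee_pos: [0.5869, -0.144, 0.2694]
eef_rot: [-3.141, 0.0, -3.139]
force: [-0.3, 0.1, 6.6]
grip_width: 0.0008
grip_force: 3.5
```

```bash
python3 -m jog '[[0,0,0.02,0,0,0],[0,0,0.02,0,0,0],[0,0,0.02,0,0,0],[0,0,0.02,0,0,0]]'
```

```text
time_s: 14.5
ee_pos: [0.5869, -0.144, 0.2694]
eef_rot: [-3.141, 0.0, -3.139]
force: [-1.9, 0.4, 8.9]
grip_width: 0.0006
grip_force: 4.4
```

Foot bore about 6 N on the plate for over 0.5 s. Lifting and returning to the knob.

```bash
python3 -m jog '[[0,0,-0.5,0,0,0],[0,0,-1.3,0,0,0],[0,0,-2.5,0,0,0],[0,0,-4.5,0,0,0],[0,0,-4.5,0,0,0]]' 0
python3 - <<'E'
from h import *
go([.5337,-.1027,.31],1.60)
E
```

```text
time_s: 15.0
ee_pos: [0.5871, -0.144, 0.3167]
eef_rot: [-3.14, 0.004, -3.139]
force: [-0.2, 0.3, 0.8]
grip_width: 0.0002
grip_force: 0.0
pos [ 0.5871 -0.144   0.3167] ang 1.573 shift [5.34 4.15 0.65] turn [-0.001  0.004 -0.027] F [-0.23  0.34  0.85] t 15.0
```

```bash
python3 -m jog '[[1.5,1.2,0,0,0,-0.03],[3,2.4,0,0,0,-0.03],[4.5,3.5,0,0,0,-0.03],[5.35,4.15,0,0,0,-0.03],[5.35,4.15,0,0,0,-0.03],[5.35,4.15,0,0,0,-0.03]]' 38
python3 - <<'E'
from h import *
go([.5337,-.1027,.2300],1.60)
E
```

```text
time_s: 15.6
ee_pos: [0.5336, -0.1028, 0.3138]
eef_rot: [-3.141, 0.0, -3.109]
force: [0.2, -0.3, 0.1]
grip_width: 0.0355
grip_force: 0.0
pos [ 0.5336 -0.1028  0.3138] ang 1.603 shift [-0.01  0.01  8.38] turn [-0.     0.     0.003] F [ 0.18 -0.35  0.06] t 15.6
```

```bash
python3 -m jog '[[0,0,3,0,0,0],[0,0,5.5,0,0,0],[0,0,7,0,0,0],[0,0,8.35,0,0,0],[0,0,8.35,0,0,0]]'; python3 -m jog '[[0,0,0,0,0,0],[0,0,0,0,0,0],[0,0,0,0,0,0]]' 22
python3 - <<'E'
from h import *
go([.5337,-.1027,.2300],1.60)
E
```

```text
time_s: 16.1
ee_pos: [0.5333, -0.1028, 0.2286]
eef_rot: [3.141, -0.002, -3.11]
force: [0.1, -0.3, 0.1]
grip_width: 0.0358
grip_force: 0.0
time_s: 16.4
ee_pos: [0.5335, -0.1027, 0.231]
eef_rot: [-3.141, 0.001, -3.109]
force: [1.2, -0.0, 1.2]
grip_width: 0.0212
grip_force: 0.0
pos [ 0.5335 -0.1027  0.231 ] ang 1.603 shift [-0.02 -0.01  0.1 ] turn [-0.     0.001  0.003] F [ 1.23 -0.04  1.15] t 16.4
```

```bash
python3 -m jog '[[-0.01,0.5,0,0,0,0.04],[-0.04,1.0,0,0,0,0.08],[-0.09,1.5,0,0,0,0.12],[-0.16,2.0,0,0,0,0.16],[-0.25,2.5,0,0,0,0.2],[-0.36,2.97,0,0,0,0.24],[-0.49,3.45,0,0,0,0.28],[-0.64,3.94,0,0,0,0.32]]'; python3 -m jog '[[-0.02,0.62,0,0,0,0.05],[-0.06,1.25,0,0,0,0.1],[-0.14,1.87,0,0,0,0.15],[-0.25,2.48,0,0,0,0.2],[-0.39,3.09,0,0,0,0.25],[-0.56,3.69,0,0,0,0.3],[-0.76,4.29,0,0,0,0.35],[-0.99,4.87,0,0,0,0.4]]'
python3 - <<'E'
from h import *
P=np.array([.658,-.1035]);th=.88
k=P+.125*np.array([-np.sin(th),np.cos(th)]); go([*k,.23],th)
E
```

```text
time_s: 17.2
ee_pos: [0.5386, -0.0629, 0.2309]
eef_rot: [-3.142, 0.001, 2.852]
force: [0.5, -1.1, 0.1]
grip_width: 0.0207
grip_force: 0.5
time_s: 18.0
ee_pos: [0.562, -0.019, 0.2309]
eef_rot: [3.141, 0.001, 2.452]
force: [0.7, -0.1, 0.0]
grip_width: 0.0208
grip_force: 0.5
pos [ 0.562  -0.019   0.2309] ang 0.881 shift [-0.29 -0.4   0.09] turn [0.    0.001 0.001] F [ 0.72 -0.13  0.03] t 18.0
```

```bash
python3 -m jog '[[-0.05,0.62,0,0,0,0.05],[-0.12,1.25,0,0,0,0.1],[-0.22,1.87,0,0,0,0.15],[-0.35,2.48,0,0,0,0.2],[-0.5,3.09,0,0,0,0.25],[-0.7,3.69,0,0,0,0.3],[-0.7,3.69,0,0,0,0.3]]'; python3 -m jog '[[0,-0.2,0,0,0,0],[0,-0.2,0,0,0,0],[0,-0.2,0,0,0,0],[0,-0.2,-3,0,0,0],[0,-0.2,-7,0,0,0],[0,-0.2,-11,0,0,0],[0,-0.2,-14,0,0,0],[0,-0.2,-14,0,0,0]]' 40;  python3 -m jog '[[3,0,0,0,0,0],[6,0,0,0,0,0],[9,0,0,0,0,0],[12,0,0,0,0,0],[12,0,0,0,0,0],[12,0,0,0,0,0]]'
python3 - <<'E'
from h import *
c=cam("top")
cv2.imwrite("pics/t3c.png",cv2.resize(c["img"][140:235,290:425],None,fx=5.8,fy=5.8,interpolation=cv2.INTER_CUBIC))
E
```

```text
time_s: 18.7
ee_pos: [0.5909, 0.0053, 0.2307]
eef_rot: [3.141, 0.001, 2.153]
force: [0.7, 0.8, 0.3]
grip_width: 0.0207
grip_force: 0.0
time_s: 19.5
ee_pos: [0.589, 0.0037, 0.3749]
eef_rot: [3.136, 0.004, 2.154]
force: [0.1, 0.1, -0.7]
grip_width: 0.0372
grip_force: 0.0
time_s: 20.1
ee_pos: [0.5228, 0.1041, 0.3698]
eef_rot: [-3.141, -0.0, 2.155]
force: [-0.1, -0.5, 0.6]
grip_width: 0.0377
grip_force: 0.0
```

View pics/t3c.png

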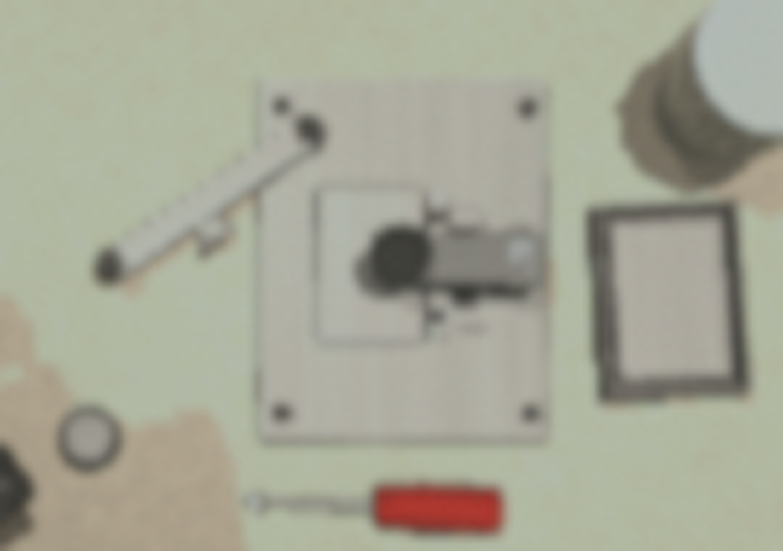

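The plate lies square against the fence (crop x 316–425). The clip is swung clear (about 0.6 rad, knob at crop (108,266)), the cap is up, and the shaker, tray and driver are where they were.

```bash
python3 -c "from station import ctrl; print(ctrl.hand_in())"
```

```text
the job is handed in; nothing more can be done
None
```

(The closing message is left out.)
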